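Clear the seed tubs off the loaf tin

TASK

Take the stack on the baker's bench apart one thing at a time: stand each closed seed tub upright in the middle of the pad of its lid's colour, and then, last of all, set the emptied loaf tin squarely on the wire cooling rack, its length along the rack's length. Keep everything upright, and leave the flour shaker and the bread roll where they are.

Things in the scene. Friction and masses are not known exactly. Their poses are not given: they have to be found in the camera images.
- tin_center (a point): Small lidded sandwich-loaf tin, dark steel, a straight-sided closed box 150 x 64 x 50 mm high, about 0.4 kg, standing on the bench at the bottom of the stack. The point is its centre, 25 mm above its underside; x along its length, y across its 64 mm width (grasp it across the width), z up.
- blue_tub_center (a point): Closed white plastic tub with a blue lid and band, upright cylinder 52 mm diameter, 52 mm high, about 0.1 kg. It stands near one end of the tin, its axis about 40 mm from the tin's middle along its length, and carries the yellow-lidded tub. The point is its centre, 26 mm above its underside; z up.
- red_tub_center (a point): Closed white plastic tub with a red lid and band, upright cylinder 46 mm diameter, 52 mm high, about 0.1 kg. It stands near the other end of the tin, about 30 mm clear of the blue-lidded tub. The point is its centre, 26 mm above its underside; z up.
- yellow_tub_center (a point): Small closed white plastic tub with a yellow lid and band, upright cylinder 34 mm diameter, 46 mm high, about 0.1 kg, standing on the blue-lidded tub. The point is its centre, 23 mm above its underside; z up.
- blue_pad_top (a point): Round blue pad fixed on the bench, a flat disc of 76 mm diameter, 4 mm thick, with a thin white circle printed near its rim. The point is the middle of its top face, 4 mm above the bench.
- red_pad_top (a point): Round red pad fixed on the bench, a flat disc of 76 mm diameter, 4 mm thick, with a thin white circle printed near its rim. The point is the middle of its top face, 4 mm above the bench.
- yellow_pad_top (a point): Round yellow pad fixed on the bench, a flat disc of 76 mm diameter, 4 mm thick, with a thin white circle printed near its rim. The point is the middle of its top face, 4 mm above the bench.
- rack_top (a point): Small wire cooling rack fixed on the bench, bright steel wires, 170 x 90 mm, 14 mm high, flat on top. The point is the middle of its top face; x along its 170 mm length, y across its width, z up.
- shaker_center (a point): Flour shaker, aluminium, 55 mm diameter, 94 mm high, upright on the bench: a bystander. The point is its centre, 47 mm above the bench.
- roll_center (a point): Round crusty brown bread roll, 84 mm diameter, 53 mm high, on the bench: a bystander. The point is its centre, 26 mm above the bench.
Mind the look-alikes: they are no part of the job. There is more than one size of the part that bears yellow_tub_center; the job needs the smaller. There is more than one size of the part that bears red_tub_center; the job needs the smaller.

How it is judged:
By the outcome, as a careful person would: the job done as asked, in the order asked, and still so for the second after the job is handed in, with the robot touching nothing.
It also fails if it takes over 112 s, if anything falls off the work surface, if the arm or the gripper's body presses on something with over 40 N, if the wrist force passes 120 N, or if a joint passes its speed limit or range.

ROBOT

A 6-joint arm with a two-finger parallel gripper is mounted at the origin on the work surface. World frame = base frame: x ahead of the robot, y to its left, z up, the work surface at z = 0. Lengths are in mm, angles in rad, forces in N, time in s.
With the tool pointing down it reaches from about 275 to 825 mm from the base axis. Payload 5.2 kg.
Tool frame: the origin (TCP) lies at the very end of the fingers, on their centre line; the grasp point (between the pads) lies 19 mm behind it; z points along the fingers, y is the line along which they close (so a half turn about z gives the same grasp; the last joint's range is limited). The gripper opens to 93 mm and grips with 3 to 60 N. Pads are 15 mm wide; open, the fingers measure 128 mm over their backs; the gripper's body (75 mm by 188 mm) begins 65 mm behind the grasp point.
Start: joints at [-1.412, 0.259, 1.535, -0, 1.348, -0.203], TCP at [194.698, -514.39, 196.853] pointing down, gripper open.
Joint ranges: [-3.14, 3.14], [-0.91, 2.08], [0.19, 2.58], [-1.22, 4.36], [0.22, 2.71], [-3.12, 3.12]. Speed limits (rad/s): [2.57, 2.57, 3.14, 3.14, 3.14, 3.14].

INTERFACE

Orientations are given as [roll, pitch, yaw] about the fixed x, y, z axes, in that order (R = Rz(yaw) Ry(pitch) Rx(roll)).
In Python, from bench import robot gives the robot as it stands. The module is installed in compiled form; this text tells all that it offers. Calls block until the motion is done:
- robot.move_ptp(position, orientation): joint-space move of the TCP to a pose.
- robot.move_linear(position, ori=None, speed=150, f_stop=None): straight line of the TCP; ori=None keeps the orientation; speed is the mean speed in mm/s. With f_stop (N) it stops when the force on the tool has changed by that much, and returns True; else False.
- robot.move_j(angles): joint-space move.
- robot.move_gripper(opening): opening from 0.0 (shut) to 1.0 (fully open); the grip force is fixed at half the most; returns when the fingers have stopped.
- robot.sleep(seconds).
- robot.inverse_kinematics(position, orientation): joint angles nearest the present ones, or None.
- robot.get_image(name): name is "side" or "top"; returns a dict with "img" (420x560x3 uint8, blue, green, red), "fovy" (degrees; the focal length in pixels is half the picture's height over the tangent of half this angle, whatever the lens; pixels are square), "cx", "cy" (the principal point, pixels), "eye" and "orientation" of the camera in the world. Camera axes: x right, y down, z forward; pixel columns grow to the right and rows downward; lengths in mm; the calibration is good to about 2 mm. A picture is of the moment at which its call begins. There is no depth.
A pose or a line that the arm cannot do raises robot.MotionError and nothing moves.
- robot.hand_in(): hands the job in; it is judged then, once.
Readings, each from a call of its own:
- robot.current_t(): time.
- robot.current_qpos(): joint angles.
- robot.current_joint_vel(): joint speeds.
- robot.current_joint_efforts(): joint torques, N m.
- robot.current_tcp_pos(): TCP position.
- robot.current_eef_rot(): TCP orientation.
- robot.current_contact_force(): force on the tool from outside, world axes, zero at the start.
- robot.current_ft_torque(): the same for the moment, N m.
- robot.current_gripper_width(): opening from 0.0 (shut) to 1.0 (fully open).
- robot.current_finger_force(): force on a finger pad.
Only numpy, scipy, OpenCV 4.12 (cv2) and the standard library are available. Lean on these libraries where they do the work, as an engineer would, in place of code of your own. Each camera call takes 0.05 s, during which the arm holds its last target. There are 200 camera calls.

## Working session

There is one attempt and no reset: what is moved stays moved. The work goes in short steps, each a Python script; the robot and the scene stay as the last script left them, time stands still between calls to the robot, and variables do not carry over. Pictures are saved under pics/ and viewed, at most 14 in all, crops included, and the job is handed in when it is done.

```bash
mkdir -p pics
python3 - <<'E'
from bench import robot
import cv2
for n in("top","side"):
    d=robot.get_image(n); cv2.imwrite(f"pics/{n}0.png",d["img"]); print(n,{k:v for k,v in d.items() if k!="img"})
print(robot.current_t(),robot.current_eef_rot())
E
```

```text
top {'fovy': 56.06903187752728, 'cx': 281.5086079870639, 'cy': 206.11783397460079, 'eye': array([373.57845854,  18.4749833 , 882.2575889 ]), 'orientation': array([-2.94762838, -0.00531852, -1.54820848])}
side {'fovy': 57.32305738167528, 'cx': 282.6969147088962, 'cy': 215.28527993367996, 'eye': array([520.93843297, 608.03126248, 665.07214307]), 'orientation': array([-2.3033673 , -0.00381206, -3.08124035])}
0.1 [-3.13994383e+00 -3.17774972e-04  3.61810273e-01]
```

View pics/top0.png

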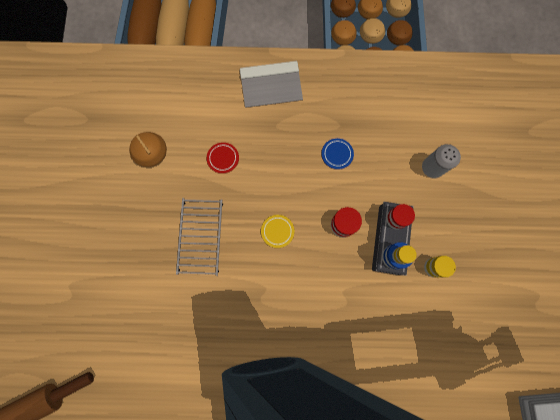

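View pics/side0.png

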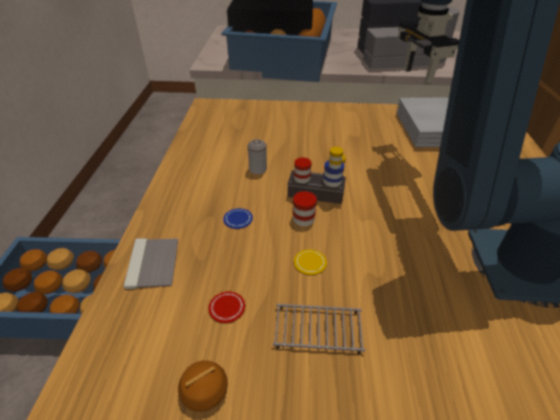

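The top view shows pads at blue (338,153), red (223,157) and yellow (277,231), and the rack at about (200,237). The stack is around (397,238): red tub at (403,215), yellow on blue at (403,255). The decoys on the bench are red at (347,221) and yellow at (442,267). I'll enlarge next.

```bash
cat > h.py <<'E'
import numpy as np, cv2
from scipy.spatial.transform import Rotation as R
from bench import robot
def ray(d,u,v):
    f=d["img"].shape[0]/2/np.tan(np.radians(d["fovy"])/2)
    return R.from_euler("xyz",d["orientation"]).apply([(u-d["cx"])/f,(v-d["cy"])/f,1])
def at(d,u,v,z):
    r=ray(d,u,v); return (d["eye"]+r*(z-d["eye"][2])/r[2])[:2].round(1)
def proj(d,p):
    f=d["img"].shape[0]/2/np.tan(np.radians(d["fovy"])/2)
    q=R.from_euler("xyz",d["orientation"]).inv().apply(np.array(p)-d["eye"]); return q[0]/q[2]*f+d["cx"],q[1]/q[2]*f+d["cy"]
def crop(d,x0,y0,x1,y1,k,name):
    cv2.imwrite(f"pics/{name}.png",cv2.resize(d["img"][y0:y1,x0:x1],None,fx=k,fy=k,interpolation=cv2.INTER_CUBIC))
def blobs(d,col):
    h=cv2.cvtColor(d["img"],cv2.COLOR_BGR2HSV); H,S,V=cv2.split(h)
    m={"red":((H<5)|(H>174))&(S>170)&(V>90),"blue":(H>105)&(H<128)&(S>150)&(V>70),"yellow":(H>22)&(H<32)&(S>180)&(V>120)}[col]
    n,l,s,c=cv2.connectedComponentsWithStats(m.astype(np.uint8))
    return [(s[i].tolist(),c[i].round(1).tolist()) for i in range(1,n) if s[i][4]>60]
E
python3 - <<'E'
from h import *
t=robot.get_image("top"); s=robot.get_image("side")
for c in("red","blue","yellow"):
    for n,d in(("top",t),("side",s)):
        for st,ce in blobs(d,c): print(c,n,st,ce,"z4:",at(d,*ce,4),"z102:",at(d,*ce,102))
crop(t,350,190,470,280,6,"tstack"); crop(t,165,190,235,285,6,"track"); crop(s,270,135,370,210,8,"sstack")
crop(s,260,290,380,365,6,"srack")
E
```

```text
red top [207, 143, 32, 30, 187] [222.6, 158.7] z4: [655.1 157. ] z102: [623.7 141.6]
red top [211, 146, 24, 23, 430] [222.2, 157.0] z4: [659.2 158.2] z102: [627.4 142.6]
red top [393, 204, 22, 23, 385] [403.2, 214.8] z4: [ 532.6 -258.1] z102: [ 514.9 -227.3]
red top [333, 207, 29, 28, 584] [347.5, 220.6] z4: [ 516.4 -131.8] z102: [ 500.5 -115.1]
red side [296, 159, 14, 11, 118] [302.7, 163.2] z4: [ 516.5 -365.2] z102: [ 517.1 -220.9]
red side [293, 191, 24, 17, 308] [304.4, 199.0] z4: [ 508.2 -195.1] z102: [510.1 -76. ]
red side [211, 293, 29, 26, 512] [225.9, 305.6] z4: [661.7 156.6] z102: [640.8 223.5]
red side [209, 293, 35, 29, 113] [227.7, 313.1] z4: [655.1 174. ] z102: [635.2 238.4]
blue top [322, 139, 32, 30, 172] [336.5, 154.7] z4: [ 671.3 -107.7] z102: [638.1 -93.6]
blue top [326, 142, 24, 23, 423] [337.4, 152.9] z4: [ 675.8 -109.8] z102: [642.  -95.5]
blue top [389, 243, 21, 25, 160] [396.1, 255.2] z4: [ 441.2 -239. ] z102: [ 433.7 -210.3]
blue side [228, 212, 20, 12, 192] [237.6, 217.3] z4: [ 677.3 -110.5] z102: [654.1  -4. ]
yellow top [261, 215, 33, 33, 209] [276.8, 231.9] z4: [487.1  26.9] z102: [474.4  26. ]
yellow top [265, 219, 25, 24, 479] [277.2, 230.6] z4: [490.   26.1] z102: [477.   25.2]
yellow top [399, 246, 17, 17, 238] [406.8, 254.0] z4: [ 444.4 -262.9] z102: [ 436.5 -231.5]
yellow top [434, 256, 22, 21, 353] [444.3, 266.1] z4: [ 419.7 -344.8] z102: [ 414.5 -304.2]
yellow side [331, 147, 11, 8, 63] [336.2, 150.3] z4: [ 412.  -444.3] z102: [ 428.1 -288.3]
yellow side [294, 250, 32, 24, 547] [309.7, 261.5] z4: [492.1  27. ] z102: [496.4 113.1]
```

View pics/tstack.png

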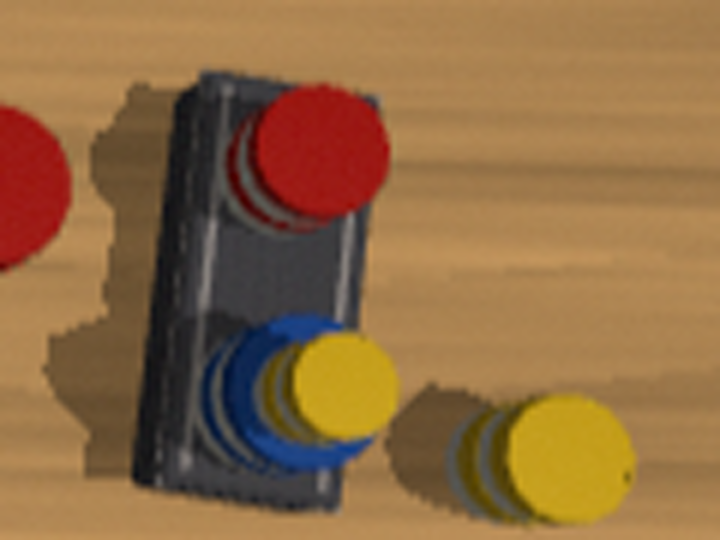

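View pics/track.png

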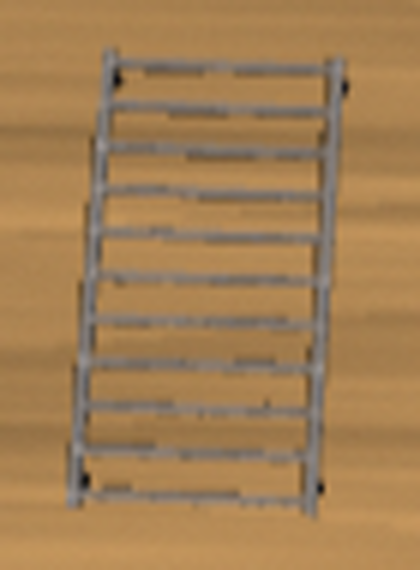

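View pics/sstack.png

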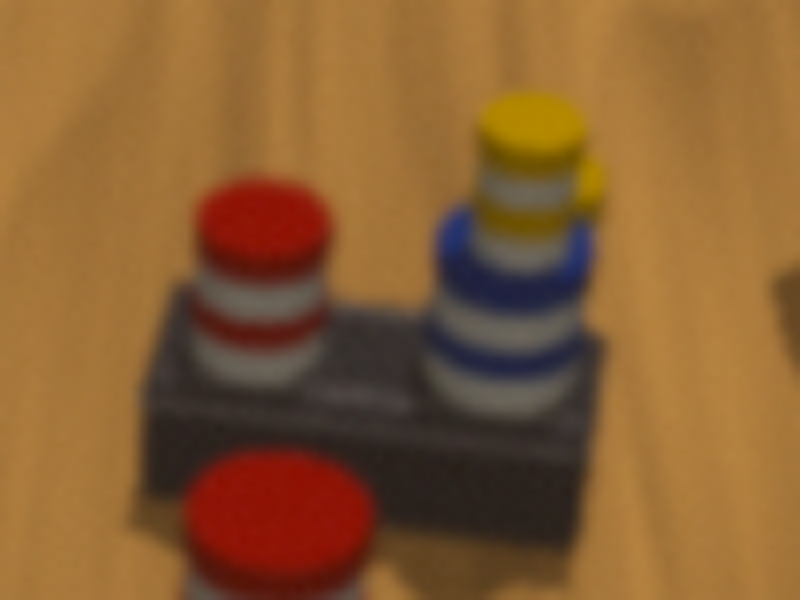

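View pics/srack.png

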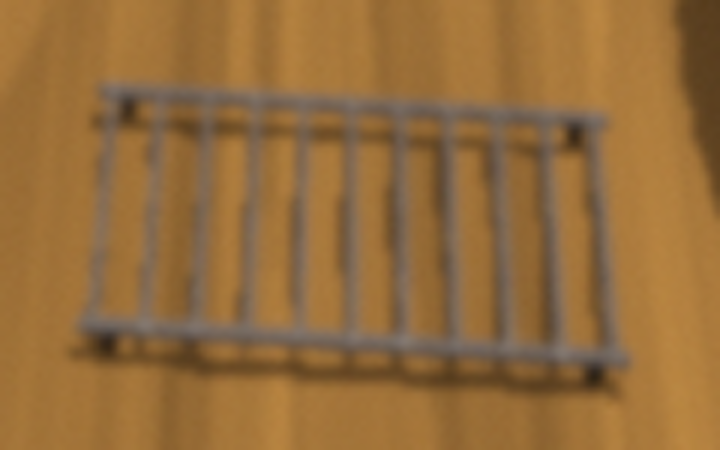

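The crops show the tubs on the tin, with lid centres at red (322,152), blue about (303,392) and yellow (346,386) in the top crop. They also show the tin's top corners and the rack corners at (110,55), (337,62), (313,512) and (75,503). Next I'll convert these to positions.

Run:
```python
from h import *
t=robot.get_image("top"); s=robot.get_image("side")
def P(d,x0,y0,k,pts,z): return np.array([at(d,(x+.5)/k-.5+x0,(y+.5)/k-.5+y0,z) for x,y in pts])
def rect(p,n):
    c=p.mean(0); L=(p[2]+p[3]-p[0]-p[1])/2; W=(p[1]+p[2]-p[0]-p[3])/2
    print(n,"c",c.round(1),"L",np.linalg.norm(L).round(1),"W",np.linalg.norm(W).round(1),"yawL",np.degrees(np.arctan2(L[1],L[0])).round(1),"yawW",np.degrees(np.arctan2(W[1],W[0])).round(1))
rect(P(t,350,190,6,[(222,76),(378,97),(340,508),(180,488)],50),"tin top")
rect(P(s,270,135,8,[(150,388),(178,288),(606,338),(585,440)],50),"tin side (order differs)")
rect(P(t,165,190,6,[(110,52),(337,60),(313,514),(75,505)],14),"rack top")
rect(P(s,260,290,6,[(104,88),(84,328),(625,361),(602,118)],14),"rack side")
for n,z,a,b in(("red",102,(322,152),(263,215)),("blue",102,(303,392),(514,245)),("yellow",148,(346,386),(532,126))):
    print(n,P(t,350,190,6,[a],z),P(s,270,135,8,[b],z))
    
for n,p in(("shaker",(448,152,94)),): print(n,at(t,*p))
print("roll",at(t,148,149,26), "decoy red z?",at(t,347.5,220.6,60),"decoy yellow",at(t,444.3,266.1,60))
```

```text
tin top c [ 474.6 -227.2] L 147.6 W 56.0 yawL 172.6 yawW -96.1
tin side (order differs) c [ 477.6 -221.7] L 144.8 W 57.4 yawL 172.5 yawW -98.5
rack top c [472.6 197.4] L 167.6 W 85.6 yawL 179.9 yawW -90.8
rack side c [474.7 198.2] L 165.6 W 87.6 yawL 179.7 yawW 89.8
red [[ 514.7 -227.4]] [[ 518.  -228.9]]
blue [[ 434.4 -218.1]] [[ 437.3 -217.2]]
yellow [[ 433.  -217.6]] [[ 436.1 -215. ]]
shaker [ 652.4 -328.9]
roll [667.  324.1] decoy red z? [ 507.3 -122.3] decoy yellow [ 416.8 -321.6]
```

```bash
cat >> h.py <<'E'
D=np.radians
PICK={"yellow":(434.5,-216.7),"blue":(435.8,-217.7),"red":(516.3,-228.2),"tin":(476,-224)}
GEO={"yellow":(102,46,34),"blue":(50,52,52),"red":(50,52,46),"tin":(0,50,64)}  # base z, height, grip width
PAD={"yellow":(491,26.5),"blue":(676.5,-110.2),"red":(660.5,157.4)}
def o(yaw): return [np.pi,0,D(yaw)]
def transfer(n,src,dst,zdst,y0=-7,y1=-7,zt=240,wide=26):
    zb,h,w=GEO[n]; g=h/2-19+2           # TCP above the underside
    if n=="tin": g=12
    robot.move_gripper(min(1,(w+wide)/93))
    robot.move_ptp([*src,zt],o(y0))
    robot.move_linear([*src,zb+g+15],speed=200)
    hit=robot.move_linear([*src,zb+g],speed=50,f_stop=8)
    robot.move_gripper(0)
    print(n,"hit",hit,"width mm",93*robot.current_gripper_width(),"F",robot.current_finger_force())
    robot.move_linear([*src,zb+g+20],speed=50); robot.move_linear([*src,zt],speed=180)
    print("lifted width",93*robot.current_gripper_width(),"F",robot.current_finger_force())
    robot.move_linear([*dst,zt],ori=o(y1),speed=180)
    robot.move_linear([*dst,zdst+g+8],speed=150)
    hit=robot.move_linear([*dst,zdst+g-3],speed=20,f_stop=4)
    z=robot.current_tcp_pos(); print("touch",hit,z,"expected z",zdst+g,"t",robot.current_t())
def release(n,zt=240,wide=26):
    p=robot.current_tcp_pos(); robot.move_gripper(min(1,(GEO[n][2]+wide)/93)); robot.sleep(.2)
    robot.move_linear([p[0],p[1],p[2]+60],speed=80); robot.move_linear([p[0],p[1],zt],speed=200)
E
python3 - <<'E'
from h import *
transfer("yellow",PICK["yellow"],PAD["yellow"],4); release("yellow")
robot.move_ptp([420,100,300],o(-7))
t=robot.get_image("top"); s=robot.get_image("side")
for c,z in(("yellow",50),("blue",102),("red",102)):
  for d in(t,s):
    for st,ce in blobs(d,c): print(c,st,ce,at(d,*ce,z))
cv2.imwrite("pics/m1.png",np.vstack([np.hstack([cv2.resize(d["img"][y:y+100,x:x+130],None,fx=3,fy=3) for x,y in l]) for d,l in((t,((220,180),(350,190))),(s,((250,210),(250,130))))]))
E
```

```text
yellow hit False width mm 33.42376879557947 F 29.940153658390045
lifted width 33.311710205336176 F 29.935291707515717
touch True [491.07964788  26.21404631   9.70495435] expected z 10.0 t 9.1417
yellow [434, 256, 22, 21, 362] [444.2, 266.1] [ 417.3 -325.5]
yellow [331, 153, 13, 7, 65] [337.4, 156.0] [ 417.4 -340.8]
yellow [294, 243, 32, 31, 362] [310.3, 258.5] [492.9  58.9]
blue [322, 139, 32, 30, 169] [336.5, 154.5] [638.5 -93.6]
blue [326, 142, 24, 23, 422] [337.4, 152.9] [642.  -95.5]
blue [387, 243, 27, 26, 527] [400.3, 254.9] [ 434.4 -218.6]
blue [326, 161, 17, 10, 143] [334.0, 165.6] [ 436.9 -215.4]
blue [228, 212, 20, 12, 195] [237.6, 217.3] [654.1  -4. ]
red [392, 204, 23, 23, 392] [403.0, 214.8] [ 514.9 -226.9]
red [333, 207, 29, 28, 589] [347.4, 220.7] [ 500.3 -114.9]
red [296, 159, 14, 9, 109] [302.6, 162.9] [ 517.4 -222.3]
red [293, 191, 24, 17, 293] [304.5, 198.9] [509.9 -76.4]
red [213, 293, 27, 26, 502] [226.2, 305.7] [640.3 223.7]
red [210, 294, 34, 28, 125] [226.2, 312.1] [638.1 236.5]
```

View pics/m1.png

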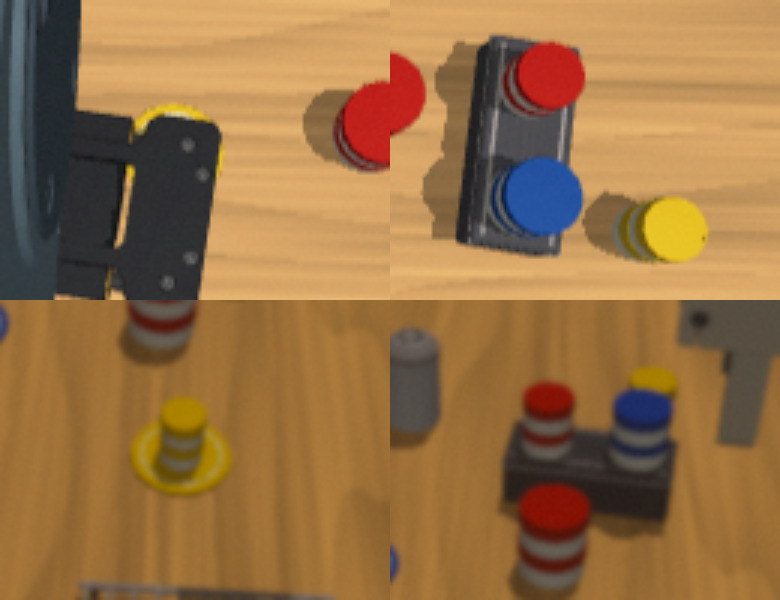

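The yellow tub stands centred on its pad, at (182,435) in the lower-left tile, and the rest of the stack is undisturbed. Red and blue are next.

Run:
```python
from h import *
for n in("blue","red"):
    transfer(n,PICK[n],PAD[n],4,zt=200); release(n,zt=200)
robot.move_ptp([330,-20,330],o(-7))
t=robot.get_image("top"); s=robot.get_image("side")
crop(t,350,190,470,280,6,"tin2")
cv2.imwrite("pics/m2.png",np.vstack([np.hstack([cv2.resize(d["img"][y:y+70,x:x+90],None,fx=4,fy=4) for x,y in l]) for d,l in((t,((180,120),(295,115))),(s,((180,260),(190,170))))]))
```

```text
blue hit False width mm 51.56238253917836 F 30.000194907188416
lifted width 51.467973737138095 F 29.999821186065674
touch True [ 676.68282709 -110.30342935   12.81803931] expected z 13.0 t 20.9167
red hit False width mm 45.34323320355636 F 30.00007599592209
lifted width 45.57097905915549 F 29.99978095293045
touch True [660.69597585 157.43889153  12.84665062] expected z 13.0 t 32.0333
```

View pics/m2.png

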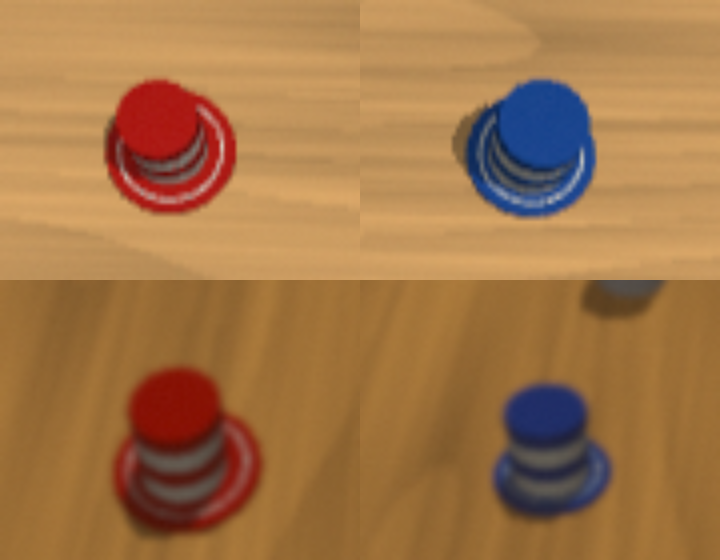

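View pics/tin2.png

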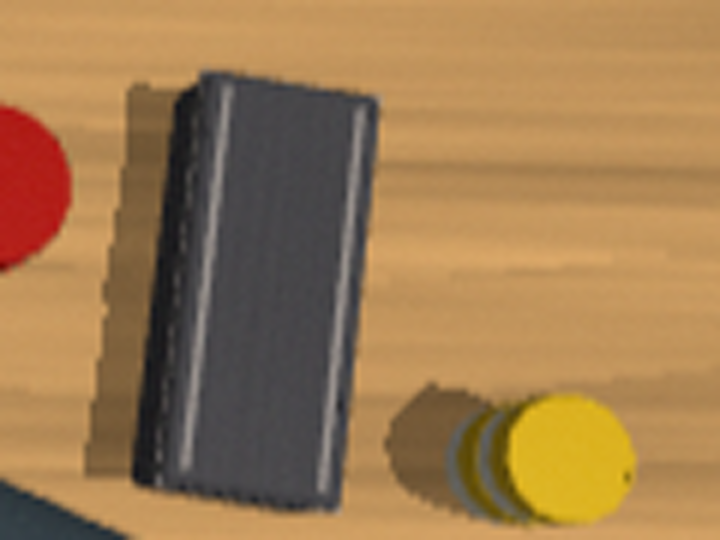

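Red and blue stand upright on their pads, with lids in the top tiles at (157,120) and (544,123). The tin is clear, with top corners at (204,72), (380,97), (340,511) and (157,488).

Run:
```python
from h import *
t=robot.get_image("top"); s=robot.get_image("side")
print("red",at(t,219.1,149.9,56),at(s,223.9,291,56),"blue",at(t,340.9,145.6,56),at(s,236.4,202.6,56))
p=np.array([at(t,(x+.5)/6-.5+350,(y+.5)/6-.5+190,50) for x,y in[(204,72),(380,97),(340,511),(157,488)]])
c=p.mean(0);L=(p[0]+p[1]-p[2]-p[3])/2;W=(p[0]+p[3]-p[1]-p[2])/2
print(c,np.hypot(*L),np.hypot(*W),np.degrees(np.arctan2(L[1],L[0])),np.degrees(np.arctan2(W[1],W[0])))
```

```text
red [658.4 157.5] [660.2 159. ] blue [ 674.9 -110. ] [ 675.9 -107.2]
[ 474.625 -223.7  ] 149.02537535601112 63.59200028305445 -7.790273720373442 83.63493381807668
```

Run:
```python
from h import *
transfer("tin",(475.6,-223.2),(473.7,197.7),14,y0=-7.2,y1=-.4,zt=180,wide=22); release("tin",zt=240,wide=22)
robot.move_ptp([330,-200,330],o(-7))
t=robot.get_image("top"); s=robot.get_image("side")
crop(t,155,180,245,290,5,"t3"); crop(s,140,130,400,390,2,"s3")
cv2.imwrite("pics/f.png",np.hstack([cv2.resize(cv2.imread("pics/t3.png"),None,fx=.6,fy=.6*520/330)[:520] if 0 else cv2.copyMakeBorder(cv2.resize(cv2.imread("pics/t3.png"),(270,330)),0,190,0,0,0),cv2.imread("pics/s3.png")]))
print(robot.current_t())
```

```text
tin hit False width mm 63.67490217287457 F 29.977148473262787
lifted width 63.765196729431544 F 29.981193244457245
touch True [474.00638741 197.72062354  26.05665509] expected z 26 t 45.3167
49.6417
```

View pics/f.png

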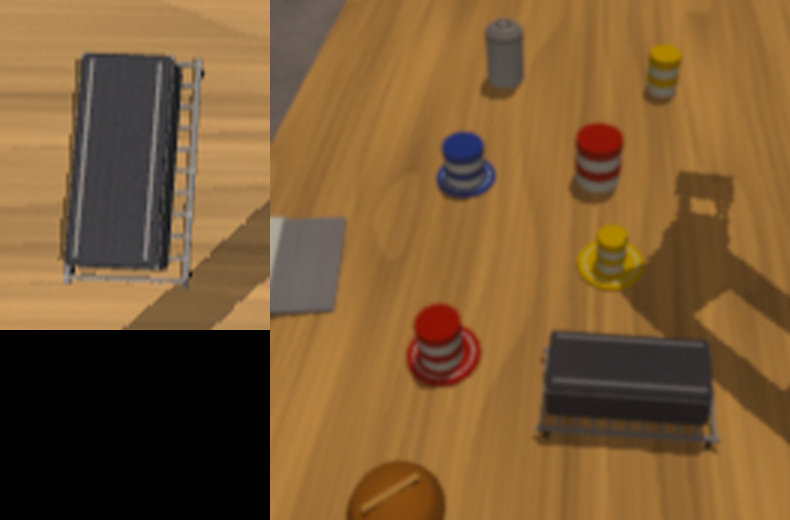

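View pics/t3.png

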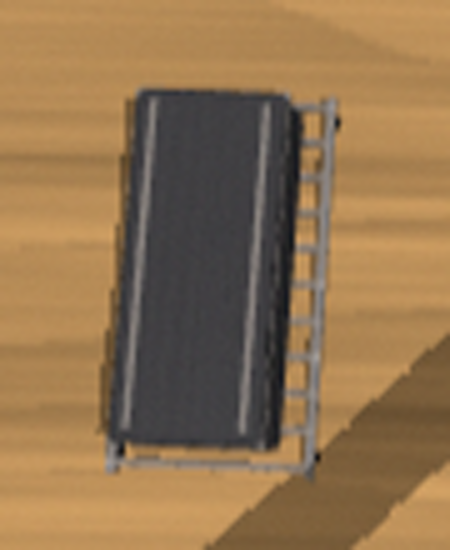

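The tin sits on the rack with top corners at about (136,90), (291,95), (266,449) and (109,440), and everything else is upright. One numeric check of its centring first.

Run:
```python
from h import *
t=robot.get_image("top")
p=np.array([at(t,(x+.5)/5-.5+155,(y+.5)/5-.5+180,64) for x,y in[(136,90),(291,95),(266,449),(109,440)]])
c=p.mean(0);L=(p[0]+p[1]-p[2]-p[3])/2;W=(p[0]+p[3]-p[1]-p[2])/2
print(c,np.hypot(*L),np.hypot(*W),np.degrees(np.arctan2(L[1],L[0])),np.degrees(np.arctan2(W[1],W[0])))
```

```text
[473.675 197.3  ] 147.65487631636148 65.11399619129514 -0.4656513487425553 88.81200894743371
```

The tin is centred within about 1 mm and aligned with the rack.

```bash
python3 -c "
from bench import robot
print(robot.hand_in())"
```

```text
the job is handed in; nothing more can be done
None
```

I handed the job in at about 50 s: the yellow, blue and red tubs stand upright within a few millimetres of the middle of their pads, and the tin, moved last, sits squarely on the rack, about 1 mm off centre.

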